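# Switch on the plate under the kettle

### The arm

A 6-joint arm with a two-finger parallel gripper is mounted at the origin on the work surface. World frame = base frame: x ahead of the robot, y to its left, z up, the work surface at z = 0. Lengths are in m, angles in rad, forces in N, time in s.
With the tool pointing down it reaches from about 0.25 to 0.775 m from the base axis. Payload 8.9 kg.
Tool frame: the origin (TCP) lies at the very end of the fingers, on their centre line; the grasp point (between the pads) lies 19 mm behind it (bot.hold_point_z is the z of the grasp point in the tool frame, in m); z points along the fingers, y is the direction in which the jaws open and shut (so a half turn about z gives the same grasp; the last joint's range is limited). The gripper opens to 85 mm and grips with 20 to 120 N. Pads are 22 mm wide; open, the fingers measure 114 mm over their backs; the gripper's body (76 mm by 85 mm) begins 54 mm behind the grasp point. The pads swing forward as they close: fully open they stand 13 mm farther back than shut.
Start: joints at [-1.322, 0.291, -0.153, 1.127, 0, 1.431], TCP at [0.199, -0.486, 0.231] pointing down, gripper open.
Joint ranges: [-2.52, 2.52], [-0.91, 1.74], [-1.3, 1.37], [-1.96, 2.02], [-1.52, 1.47], [-3.14, 3.14]. Speed limits (rad/s): [2.22, 2.22, 2.79, 3.14, 3.14, 3.14].

### API

Orientations are given as a unit quaternion [x, y, z, w].
In Python, from plant import bot gives the robot as it stands.
- The arm moves only by the tool step_arm, never from a script. Its argument "series" is a list that holds one entry, the list of rows, each a list of 7 numbers: the shift along the tool's x, y, z in m, then the turn, a rotation vector about the tool's x, y, z in rad, then the opening in per cent of the stroke, from 0 (shut) to 100 (fully open). In form: [[[tx, ty, tz, wx, wy, wz, gripper], ...]]. A call has 1 to 8 rows; each row is the pose to reach, as a shift and turn from the pose commanded when the call began, along the tool's axes at that moment; what a row does not reach only later rows make up. A row lasts 1/12 s, in which the tool goes at most 41.7 mm and 7.16 degrees, less where a joint would pass 70% of its speed; a pose out of reach is approached as far as the arm can. A call with a gripper value outside its range is refused whole. The fingers move at their own pace and stop on an object; the grip force is fixed at half the most. Time passes only in rows, so rows that repeat a pose let the fingers close. It gives the time, the measured TCP pose, the force and the opening at its end, in the units of the state.
- bot.sense(): the state, without advancing time (a new reading comes with each control period).
- bot.get_image(name): name is "scene" or "top" or "wrist"; returns a dict with "image" (420x560x3 uint8, red, green, blue), "range_z" (420x560 float32, m along the optical axis (not along the pixel's ray), 0 where there is no reading), "fx", "fy", "cx", "cy" (pixels), "T" (4x4, takes a point from camera to world coordinates). Camera axes: x right, y down, z forward; pixel columns grow to the right and rows downward; lengths in m; the calibration is good to about 2 mm. The wrist camera is an equidistant fisheye: a pixel r from the principal point sees the ray r / f radians off the axis. A picture is of the moment at which its call begins.
- bot.hand_in(): hands the job in, once; it reports no verdict.
The state is a dict: "time_s": time; "joints": joint angles; "joint_velocities": joint speeds; "joint_torque": joint torques, N m; "ee_pos": TCP position; "eef_rot": TCP orientation; "ft_force": force on the tool from outside, world axes, zero at the start; "moment": the same for the moment, N m; "opening": finger opening in m.
Only numpy, scipy, OpenCV 4.12 (cv2) and the standard library are available. Lean on these libraries where they do the work, as an engineer would, in place of code of your own. Each camera call takes 0.05 s, during which the arm holds its last target.

### The job

Heat the kettle on the twin hot plate. With the closed fingertips, push the red main key fully in, then push fully in the white key of the plate that the kettle is standing on (each white key lies straight in front of its own plate, on the robot's side), and then hold the green start key fully down for at least one second and let it come up again. Press the keys in that order, leave the other white key alone, and do not lift or shift the kettle, the pan or anything else on the counter.

Things in the scene. Friction and masses are not known exactly. Their poses are not given: they have to be found in the camera images.
- hob: white twin hot plate, 340 (x) x 520 (y) x 60 mm, fixed. Origin: centre of its underside; -x, with the row of four keys, faces the robot; +y is left as the robot sees it. Keys at x -130 mm: white at y +150 and -150, red and green at +50 and -50 (either way round). Two round dark plates, 184 mm across, 6 mm high, at x +50, y +130 (left) and -130 mm (right)
- key_main (a joint): red main key: cap 32 x 32 mm in a black frame 44 x 44 mm; its top stands 12 mm above the frame when out, 4 mm when in. Value = how far it is pushed in, m: 0 out (it may start up to 1 mm in), 0.008 fully in. It slides straight down, takes about 4 N, and stays wherever it is left (no spring, a second push does not release it)
- key_main_top (a point): centre of the top face of the red main key (its axes: z up). It goes down with the key; 20 mm above the white top of the hot plate when the key is out, 12 mm when fully in
- key_left (a joint): white key of the left (+y) plate: cap 32 x 32 mm in a black frame 44 x 44 mm; its top stands 12 mm above the frame when out, 4 mm when in. Value = how far it is pushed in, m: 0 out (it may start up to 1 mm in), 0.008 fully in. It slides straight down, takes about 4 N, and stays wherever it is left (no spring, a second push does not release it)
- key_left_top (a point): centre of the top face of the left white key (its axes: z up). It goes down with the key; 20 mm above the white top of the hot plate when the key is out, 12 mm when fully in
- key_right (a joint): white key of the right (-y) plate: cap 32 x 32 mm in a black frame 44 x 44 mm; its top stands 12 mm above the frame when out, 4 mm when in. Value = how far it is pushed in, m: 0 out (it may start up to 1 mm in), 0.008 fully in. It slides straight down, takes about 4 N, and stays wherever it is left (no spring, a second push does not release it)
- key_right_top (a point): centre of the top face of the right white key (its axes: z up). It goes down with the key; 20 mm above the white top of the hot plate when the key is out, 12 mm when fully in
- key_start (a joint): green start key, same size as the red one, but sprung: 1.5 N starts it, 5.5 N holds it fully down, and it comes up when let go. Value = how far it is down, m: 0 up, 0.008 fully down
- key_start_top (a point): centre of the top face of the green start key (its axes: z up). It goes down with the key; 20 mm above the white top of the hot plate when the key is out, 12 mm when fully in
- kettle: white enamel kettle with black specks, 172 mm across, 197 mm high over its wooden bail handle; loose, about 0.9 kg, stands on one of the two plates (left or right changes). Origin: centre of its underside; the spout points along its +x
- pan: open dark steel pan, 184 mm across, 50 mm high, with a black handle that reaches 230 mm from the centre along its +x; loose, stands on the other plate. Origin: centre of its underside
- salt: glass salt jar with a steel cap, 38 mm across, 85 mm high, loose, on the hot plate between and behind the plates. Origin: centre of its underside
- mug: blue mug, 80 mm across, 90 mm high, loose on the counter to the left. Origin: centre of its underside
- soap: orange soap bottle with a black cap, 60 mm across, 170 mm high, loose on the counter to the right. Origin: centre of its underside
- spatula: spatula lying loose on the counter to the right, near the robot. Its handle points along its -x
- bowl: terracotta bowl, 130 mm across, 50 mm high, loose on the counter to the left. Origin: centre of its underside
Mind the look-alikes: they are no part of the job. What is shaped like the kettle but blue or purple is not meant.

How it is judged:
On the way, in this order (a step that is already met when the one before it is completed fails the run):
1. the red main key is pushed in (at least 6 of its 8 mm) (value of joint key_main above 0.006 m), for 0.1 s.
2. the white key of the kettle's plate is pushed in (at least 6 of its 8 mm) (((y of kettle in the frame of hob above 0 m and value of joint key_left above 0.006 m) or (y of kettle in the frame of hob below 0 m and value of joint key_right above 0.006 m))), for 0.1 s.
3. the green start key is held down (at least 5 of its 8 mm) for 0.9 s (value of joint key_start above 0.005 m), for 0.9 s.
At the end, for the whole second after the job is handed in: The red key and the white key of the kettle's plate are both in by at least 6 of their 8 mm, the other white key is in by less than 3 mm, the green key is up again (less than 1.5 mm), the kettle stands upright and at rest, and kettle, pan and the loose things are within 20 mm of where they stood (value of joint key_main above 0.006 m and ((y of kettle in the frame of hob above 0 m and value of joint key_left above 0.006 m) or (y of kettle in the frame of hob below 0 m and value of joint key_right above 0.006 m)) and not ((y of kettle in the frame of hob above 0 m and value of joint key_right above 0.003 m) or (y of kettle in the frame of hob below 0 m and value of joint key_left above 0.003 m)) and value of joint key_start below 0.0015 m and not (distance of kettle from where it was at the start of the episode above 0.02 m) and not (distance of pan from where it was at the start of the episode above 0.02 m) and not (distance of salt from where it was at the start of the episode above 0.02 m) and not (distance of mug from where it was at the start of the episode above 0.02 m) and not (distance of soap from where it was at the start of the episode above 0.02 m) and not (distance of spatula from where it was at the start of the episode above 0.02 m) and not (distance of bowl from where it was at the start of the episode above 0.02 m) and angle between kettle's own z axis and vertical below 0.1 rad and linear speed of each of kettle, pan below 0.02 m/s); the robot touches nothing.
It fails at once if the white key of the other plate is pushed in by more than 3 mm ((y of kettle in the frame of hob above 0 m and value of joint key_right above 0.003 m) or (y of kettle in the frame of hob below 0 m and value of joint key_left above 0.003 m)).
It fails at once if the white key is pushed (more than 3 mm) before the red key is in (((y of kettle in the frame of hob above 0 m and value of joint key_left above 0.003 m) or (y of kettle in the frame of hob below 0 m and value of joint key_right above 0.003 m)) and value of joint key_main below 0.006 m).
It fails at once if the green key is pressed (more than 3 mm) before the red key and the kettle's white key are in (value of joint key_start above 0.003 m and (value of joint key_main below 0.006 m or not ((y of kettle in the frame of hob above 0 m and value of joint key_left above 0.006 m) or (y of kettle in the frame of hob below 0 m and value of joint key_right above 0.006 m)))).
It fails at once if the kettle or the pan is lifted, tipped or shifted by more than 20 mm (distance of any of kettle, pan from where it was at the start of the episode above 0.02 m or angle between kettle's own z axis and vertical above 0.2 rad).
It fails at once if another loose thing is shifted by more than 20 mm (distance of any of salt, mug, soap, spatula, bowl from where it was at the start of the episode above 0.02 m).
It also fails if it takes over 40 s, if anything falls off the work surface, if the arm or the gripper's body presses on something with over 40 N, if the wrist force passes 120 N, or if a joint passes its speed limit or range.

## Working session

There is one attempt and no reset: what is moved stays moved. The work goes in short steps, Python scripts to look and compute and a tool call to move; the robot and the scene stay as the last step left them, time stands still between calls to the robot, and variables do not carry over. Pictures are saved under pics/ and viewed, and the job is handed in when it is done.

Besides the shell and the picture viewer there is one more tool, called by a JSON object that holds its "op" and its "data". step_arm: Moves the arm, as the interface text tells. Its arguments: {"type":"object","properties":{"series":{"type":"array"}},"required":["series"]}

```bash
mkdir -p pics
cat > h.py <<'E'
import numpy as np, cv2
from plant import bot
from scipy.spatial.transform import Rotation as R
def grab(n,f):
    d=bot.get_image(n); cv2.imwrite('pics/'+f+'.png',d['image'][:,:,::-1]); np.savez('pics/'+f+'.npz',**{k:np.asarray(v) for k,v in d.items()}); return d
E
python3 - <<'E'
from h import *
for n in('top','scene'):
    d=grab(n,n+'0'); print(n,d['fx'],d['fy'],d['cx'],d['cy'],d['T'].round(3).tolist())
s=bot.sense(); print(s)
E
```

```text
top 544.9916411396019 544.9916411396019 285.7688135932155 206.04503416688019 [[0.003, -0.992, 0.123, 0.327], [-1.0, -0.004, -0.007, 0.021], [0.008, -0.123, -0.992, 1.595], [0.0, 0.0, 0.0, 1.0]]
scene 504.86593828486093 504.86593828486093 276.4490008161691 202.94069945122786 [[0.77, 0.408, -0.491, 1.305], [0.638, -0.518, 0.569, -0.869], [-0.022, -0.751, -0.659, 1.096], [0.0, 0.0, 0.0, 1.0]]
{'time_s': 0.1, 'joints': array([-1.32231430e+00,  2.91224649e-01, -1.54035048e-01,  1.12672532e+00,
        1.59058916e-05,  1.43152210e+00]), 'joint_velocities': array([ 0.00098931, -0.00111045,  0.00224508,  0.00061473,  0.00016679,
       -0.00094141]), 'joint_torque': array([-1.00571167e-04, -5.37977493e+01,  3.31919575e+01,  9.31918243e-03,
       -2.69367411e-04,  9.27633010e-06]), 'ee_pos': array([ 0.19843156, -0.4856282 ,  0.23079528]), 'eef_rot': array([ 9.81264261e-01,  1.92665762e-01, -2.44963653e-05, -5.93893672e-04]), 'ft_force': array([-0.53531524, -0.10864389, -0.08500106]), 'moment': array([ 0.02522675,  0.00733413, -0.02025671]), 'opening': 0.08531270550063674}
```

```bash
ls pics
```

```text
scene0.npz
scene0.png
top0.npz
top0.png
```

View pics/top0.png

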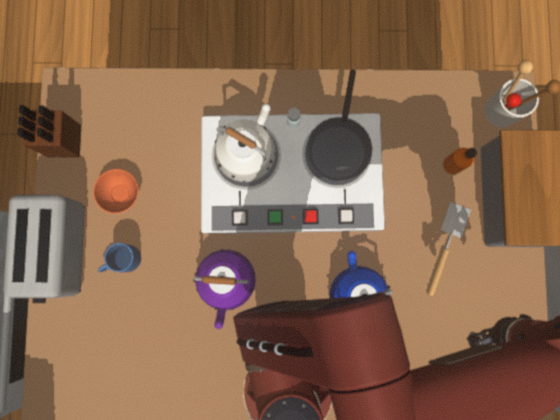

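View pics/scene0.png

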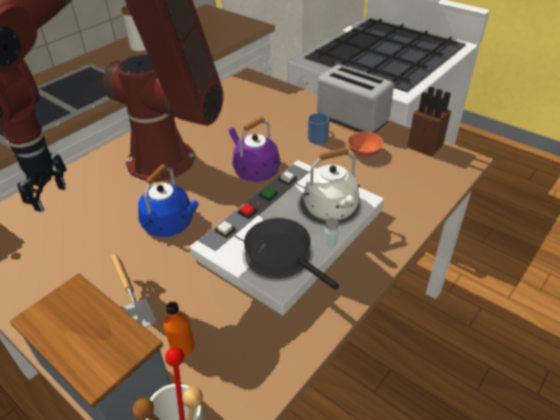

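Top view: the white specked kettle is at (242,152), on the left plate; the pan is at (338,150), on the right. The keys in the row are white (239,217), green (275,217), red (311,216) and white (346,216). The look-alikes are the purple kettle (224,280) and the blue kettle (358,290), both on the counter. Candidates for "the kettle": white (242,152), purple and blue. By the description it is the white one, so the left white key is wanted. Candidates for the keys are (239,217) and (346,216), and I choose the first.

```bash
cat >> h.py <<'E'
def load(f): return dict(np.load('pics/'+f+'.npz'))
def ray(d,u,v,z):
    c=np.array([(u-d['cx'])/d['fx'],(v-d['cy'])/d['fy'],1]); T=d['T']; r=T[:3,:3]@c; o=T[:3,3]
    return o+r*(z-o[2])/r[2]
def pts(d):
    h,w=d['range_z'].shape; u,v=np.meshgrid(np.arange(w),np.arange(h)); Z=d['range_z']
    P=np.stack([(u-d['cx'])/d['fx']*Z,(v-d['cy'])/d['fy']*Z,Z],-1); return P@d['T'][:3,:3].T+d['T'][:3,3]
E
python3 - <<'E'
from h import *
for n,box in(('top0',(205,200,380,232)),('scene0',(210,160,305,245))):
    d=load(n); im=d['image']; hsv=cv2.cvtColor(im,cv2.COLOR_RGB2HSV); P=pts(d)
    H,S,V=[hsv[:,:,i].astype(int) for i in range(3)]
    M={'red':((H<8)|(H>172))&(S>150)&(V>90),'green':(H>45)&(H<85)&(S>80),'white':(S<40)&(V>150)}
    x0,y0,x1,y1=box
    for k,m in M.items():
        mm=np.zeros_like(m,np.uint8); mm[y0:y1,x0:x1]=m[y0:y1,x0:x1]
        nn,_,st,ce=cv2.connectedComponentsWithStats(mm)
        for i in range(1,nn):
            if 20<st[i,4]<450:
                u,v=ce[i]; print(n,k,st[i].tolist(),ce[i].round(1),ray(d,u,v,.08).round(4),P[int(v),int(u)].round(4))
d=load('top0');P=pts(d);im=d['image']
hsv=cv2.cvtColor(im,cv2.COLOR_RGB2HSV)
for nm,lo,hi,b in(('purple',125,155,(180,240,260,330)),('blue',108,125,(320,250,390,310))):
    x0,y0,x1,y1=b; m=np.zeros(im.shape[:2],bool); m[y0:y1,x0:x1]=True
    m&=(hsv[:,:,0]>=lo)&(hsv[:,:,0]<=hi)&(hsv[:,:,1]>80)&(d['range_z']>0); q=P[m]; print(nm,q.min(0).round(3),q.max(0).round(3))
    m=np.zeros(im.shape[:2],bool); m[y0:y1,x0:x1]=True; q=P[m&(P[:,:,2]>.15)&(P[:,:,2]<.25)]; print(' high',q.min(0).round(3),q.max(0).round(3))
m=np.zeros(im.shape[:2],bool);m[120:190,210:285]=1;q=P[m&(P[:,:,2]>.09)&(P[:,:,2]<.3)];print('kettle',q.min(0),q.max(0))
c=cv2.resize(im[100:240,190:400],None,fx=3.5,fy=3.5,interpolation=cv2.INTER_CUBIC);cv2.imwrite('pics/crop0.png',c[:,:,::-1])
E
```

```text
top0 red [305, 210, 12, 12, 134] [310.7 215.8] [ 0.4874 -0.0604  0.08  ] [ 0.4896 -0.0584  0.0803]
top0 green [270, 211, 11, 12, 117] [274.9 216.2] [0.4859 0.0398 0.08  ] [0.4866 0.0422 0.079 ]
top0 white [205, 200, 34, 32, 444] [216.1 212.3] [0.4963 0.204  0.08  ] [0.4991 0.2065 0.0615]
top0 white [341, 210, 12, 12, 133] [346.1 215.5] [ 0.4888 -0.1595  0.08  ] [ 0.4907 -0.1599  0.0736]
top0 white [234, 212, 10, 12, 105] [238.2 216.9] [0.4835 0.142  0.08  ] [0.4863 0.1429 0.0774]
scene0 red [240, 203, 14, 13, 110] [246.9 209. ] [ 0.4961 -0.0684  0.08  ] [ 0.4939 -0.0702  0.0801]
scene0 green [261, 187, 14, 11, 104] [267.7 192.3] [0.4946 0.03   0.08  ] [0.4894 0.0325 0.0769]
scene0 white [294, 161, 11, 9, 65] [299.6 164.5] [0.4849 0.2057 0.08  ] [0.4676 0.2249 0.0626]
scene0 white [283, 171, 10, 8, 59] [287.7 174.4] [0.4872 0.1393 0.08  ] [0.487  0.1359 0.0838]
scene0 white [217, 220, 15, 12, 108] [223.9 225.7] [ 0.4923 -0.1641  0.08  ] [ 0.4906 -0.1657  0.0831]
purple [0.183 0.098 0.031] [0.39  0.255 0.189]
 high [0.298 0.11  0.151] [0.32  0.252 0.204]
blue [ 0.263 -0.271  0.039] [ 0.388 -0.093  0.653]
 high [ 0.275 -0.261  0.152] [ 0.285 -0.218  0.196]
kettle [0.58034871 0.04271386 0.09127595] [0.74595795 0.21096518 0.26937552]
```

View pics/crop0.png

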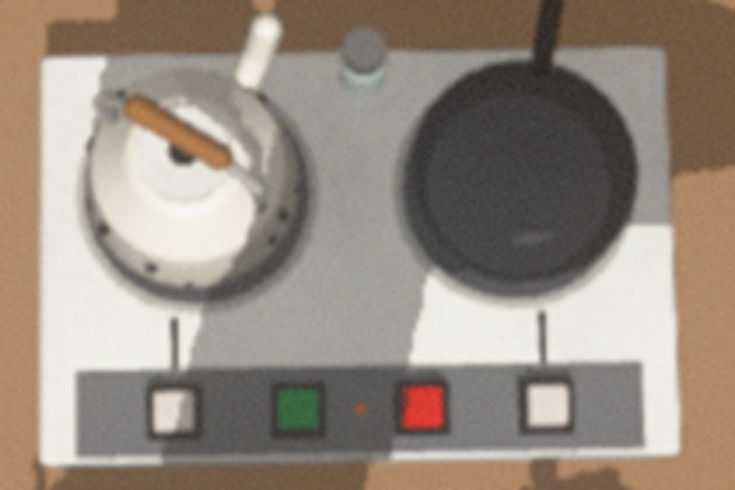

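The crop confirms it: the white specked kettle stands on the left plate and the marker line leads to the left white key. Green is left of centre and red is right. First I'll raise, square up and shut the gripper, then go over red.

{"op": "step_arm", "data": {"series": [[[0,0,-0.1,0,0,0.1,0],[0,0,-0.1,0,0,0.2,0],[0,0,-0.1,0,0,0.388,0],[0,0,-0.1,0,0,0.388,0],[0,0,-0.1,0,0,0.388,0],[0,0,-0.1,0,0,0.388,0]]]}}

```text
time_s: 0.6
ee_pos: [0.1985, -0.4857, 0.3308]
eef_rot: [1.0, 0.001, -0.0, -0.0]
ft_force: [-0.2, -0.3, -0.3]
opening: 0.0127
```

{"op": "step_arm", "data": {"series": [[[0.03,-0.03,0,0,0,0,0],[0.06,-0.06,0,0,0,0,0],[0.09,-0.09,0,0,0,0,0],[0.12,-0.12,0,0,0,0,0],[0.15,-0.15,0,0,0,0,0],[0.18,-0.18,0,0,0,0,0],[0.21,-0.21,0,0,0,0,0],[0.21,-0.21,0,0,0,0,0]]]}}

```text
time_s: 1.27
ee_pos: [0.4115, -0.2712, 0.3303]
eef_rot: [1.0, 0.004, -0.0, -0.001]
ft_force: [-0.8, 0.0, -0.3]
opening: -0.0003
```

{"op": "step_arm", "data": {"series": [[[0.02,-0.03,0,0,0,0,0],[0.04,-0.06,0,0,0,0,0],[0.06,-0.1,0,0,0,0,0],[0.08,-0.13,0,0,0,0,0],[0.08,-0.17,0.02,0,0,0,0],[0.08,-0.214,0.05,0,0,0,0],[0.08,-0.214,0.08,0,0,0,0],[0.08,-0.214,0.08,0,0,0,0]]]}}

```text
time_s: 1.93
ee_pos: [0.4837, -0.0581, 0.2443]
eef_rot: [1.0, 0.003, -0.006, -0.002]
ft_force: [-1.4, 0.3, -0.5]
opening: 0.0001
```

Run:
```python
from h import *
for n in('wrist','top','scene'):
    d=grab(n,n+'1')
    if n=='wrist': print(d['fx'],d['fy'],d['cx'],d['cy'],d['T'].round(4).tolist())
s=bot.sense(); print(s['time_s'],s['ee_pos'],s['eef_rot'],s['joints'],s['opening'],s['ft_force'])
```

```text
325.19226210127806 325.19226210127806 278.9473689105353 206.78059547071155 [[0.0053, -0.9525, -0.3045, 0.5594], [-1.0, -0.0062, 0.0019, -0.0578], [-0.0037, 0.3045, -0.9525, 0.3861], [0.0, 0.0, 0.0, 1.0]]
2.0833 [ 0.48877943 -0.06269389  0.25186579] [ 9.99999827e-01  5.49500882e-04 -1.12062823e-04  1.78655176e-04] [-2.75780517e-01  2.18407320e-01 -1.95639961e-01  1.15686718e+00
 -4.04902607e-04  2.86471316e+00] -2.954569535722148e-06 [ 0.53916664 -0.60706243  0.2970098 ]
```

View pics/wrist1.png

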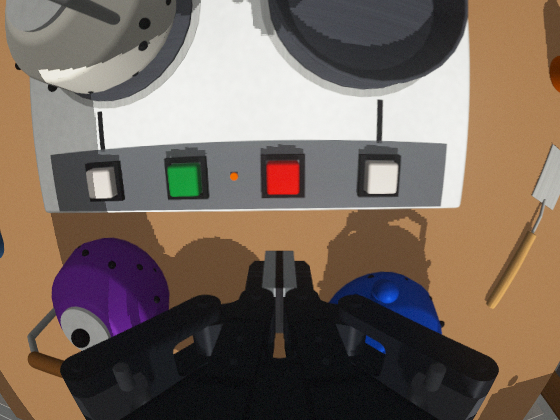

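View pics/scene1.png

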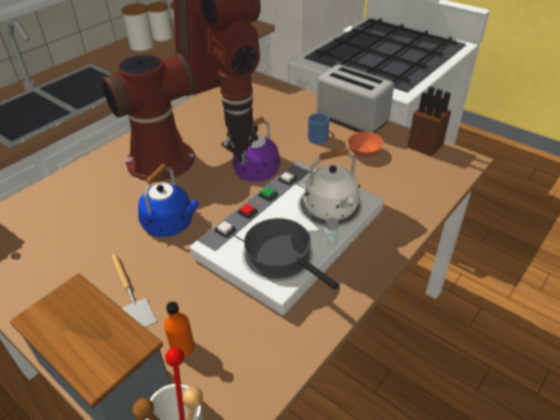

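The wrist view has the keys clear: left white (103,183), green (185,180), red (283,177), right white (380,177). I'll retake it settled and cast rays.

```bash
cat >> h.py <<'E'
def fray(d,u,v,z):
    x=u-d['cx'];y=v-d['cy'];r=np.hypot(x,y);t=r/d['fx']
    c=np.array([np.sin(t)*x/r,np.sin(t)*y/r,np.cos(t)]);T=d['T'];q=T[:3,:3]@c;o=T[:3,3]
    return o+q*(z-o[2])/q[2]
def keys(d):
    hsv=cv2.cvtColor(d['image'],cv2.COLOR_RGB2HSV);H,S,V=[hsv[:,:,i].astype(int) for i in range(3)]
    for k,m in {'red':((H<8)|(H>172))&(S>150)&(V>160),'green':(H>45)&(H<85)&(S>80)&(V>70)}.items():
        nn,_,st,ce=cv2.connectedComponentsWithStats(m.astype(np.uint8))
        i=1+np.argmax(st[1:,4]);x,y,w,h,a=st[i];print(k,st[i],ce[i].round(1),fray(d,*ce[i],.08).round(4))
E
python3 - <<'E'
from h import *
d=grab('wrist','wrist2'); keys(d); print(d['T'][:3,3])
s=bot.sense(); print(s['time_s'],s['ee_pos'],s['eef_rot'])
im=d['image'];c=cv2.resize(im[130:220,30:470],None,fx=1.8,fy=1.8,interpolation=cv2.INTER_CUBIC);
c=np.vstack([cv2.resize(im[140:215,60:260],None,fx=4,fy=4),cv2.resize(im[140:215,230:430],None,fx=4,fy=4)])
cv2.imwrite('pics/crop2.png',c[:,:,::-1])
E
```

```text
red [262 169  31  30 887] [277.2 183.8] [ 0.4902 -0.0606  0.08  ]
green [165 170  32  32 889] [180.4 185.9] [0.4886 0.0387 0.08  ]
[ 0.56292331 -0.06209307  0.39450208]
2.1333 [ 0.48955692 -0.06326496  0.25266878] [ 9.99999520e-01 -6.18435995e-05  8.80137593e-04  4.26315797e-04]
```

View pics/crop2.png

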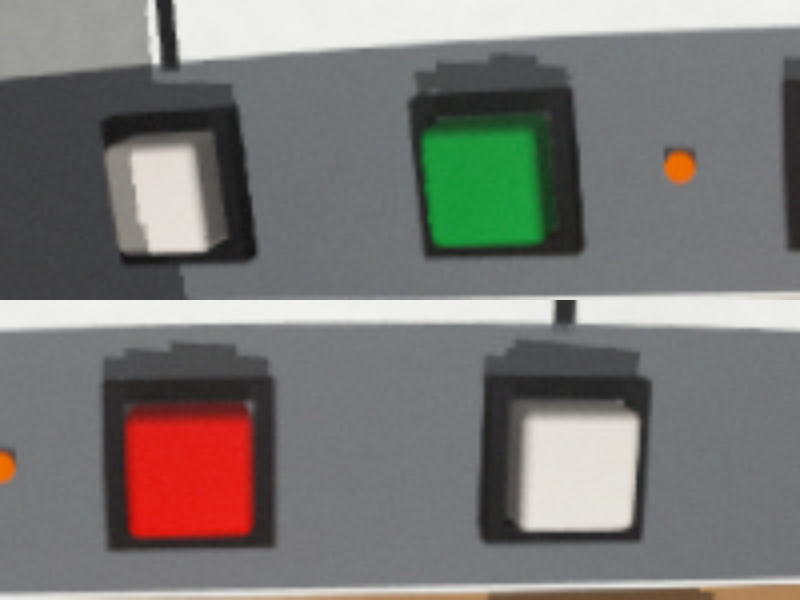

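{"op": "step_arm", "data": {"series": [[[0,-0.002,0.03,0,0,0,0],[0,-0.002,0.06,0,0,0,0],[0,-0.002,0.09,0,0,0,0],[0,-0.002,0.12,0,0,0,0],[0,-0.002,0.15,0,0,0,0],[0,-0.002,0.155,0,0,0,0],[0,-0.002,0.155,0,0,0,0],[0,-0.002,0.155,0,0,0,0]]]}}

```text
time_s: 2.8
ee_pos: [0.4901, -0.0612, 0.0981]
eef_rot: [1.0, -0.001, 0.001, 0.0]
ft_force: [0.4, -0.8, 0.4]
opening: 0.0005
```

Run:
```python
from h import *
print(fray(load('wrist2'),101,188.5,.08), fray(load('wrist2'),375.5,184,.08))
d=grab('wrist','wrist3'); 
s=bot.sense(); print(s['time_s'],s['ee_pos'],s['eef_rot'],s['ft_force'])
```

```text
[0.4873978  0.13454446 0.08      ] [ 0.49074416 -0.1609508   0.08      ]
2.85 [ 0.49046273 -0.0610958   0.09847886] [ 9.99998513e-01 -4.20200626e-04  1.60675512e-03  4.63879325e-04] [ 0.35083083 -0.57730306  0.21586463]
```

View pics/wrist3.png

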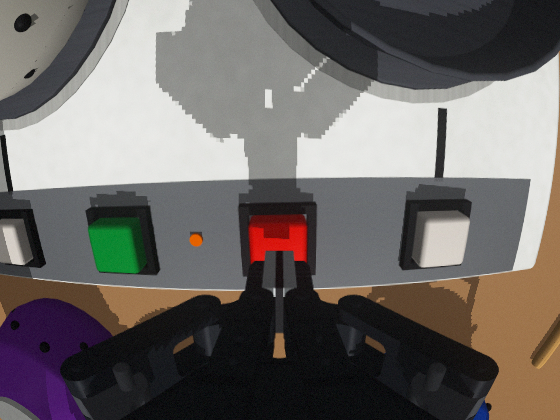

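The fingertips (280,255) are centred over the red key (278,235). Pushing down in small steps.

{"op": "step_arm", "data": {"series": [[[0,0,0.006,0,0,0,0],[0,0,0.012,0,0,0,0],[0,0,0.016,0,0,0,0],[0,0,0.019,0,0,0,0],[0,0,0.022,0,0,0,0],[0,0,0.022,0,0,0,0]]]}}

```text
time_s: 3.35
ee_pos: [0.4887, -0.0601, 0.074]
eef_rot: [1.0, -0.0, 0.0, 0.0]
ft_force: [0.3, -0.4, -0.2]
opening: 0.0002
```

{"op": "step_arm", "data": {"series": [[[0,0,0.001,0,0,0,0],[0,0,0.002,0,0,0,0],[0,0,0.002,0,0,0,0]]]}}

```text
time_s: 3.6
ee_pos: [0.4886, -0.06, 0.0723]
eef_rot: [1.0, -0.0, 0.0, -0.0]
ft_force: [0.7, -0.4, 1.4]
opening: 0.0001
```

Run:
```python
from h import *
d=grab('wrist','wrist4'); 
s=bot.sense(); print(s['time_s'],s['ee_pos'],s['eef_rot'],s['ft_force'])
im=d['image'];cv2.imwrite('pics/crop4.png',cv2.resize(im[180:300,180:380],None,fx=4,fy=4)[:,:,::-1])
```

```text
3.65 [ 0.48864072 -0.0600489   0.07229329] [ 9.99999996e-01 -8.59774908e-05  3.15698215e-05 -2.20757640e-05] [0.11177456 0.01665921 1.29277589]
```

View pics/crop4.png

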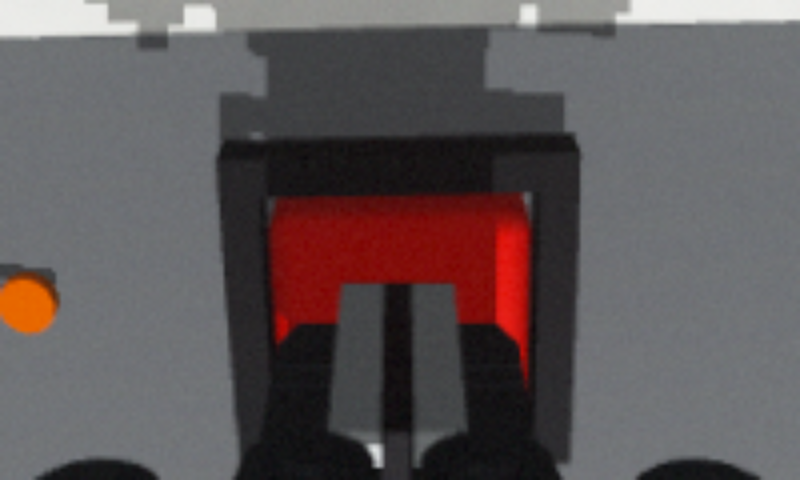

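{"op": "step_arm", "data": {"series": [[[0,0,0.001,0,0,0,0],[0,0,0.002,0,0,0,0],[0,0,0.003,0,0,0,0],[0,0,0.003,0,0,0,0]]]}}

```text
time_s: 3.98
ee_pos: [0.4888, -0.0601, 0.0712]
eef_rot: [1.0, -0.0, 0.001, 0.0]
ft_force: [-8.6, 1.9, 31.1]
opening: -0.0002
```

Firm stop at z 0.0712 with 31 N, so the red key has bottomed out. Going up to check.

{"op": "step_arm", "data": {"series": [[[0,0,-0.02,0,0,0,0],[0,0,-0.06,0,0,0,0],[0,0,-0.1,0,0,0,0],[0,-0.04,-0.13,0,0,0,0],[0,-0.08,-0.13,0,0,0,0],[-0.001,-0.12,-0.13,0,0,0,0],[-0.001,-0.16,-0.13,0,0,0,0],[-0.001,-0.16,-0.13,0,0,0,0]]]}}

```text
time_s: 4.65
ee_pos: [0.4873, 0.09, 0.1994]
eef_rot: [1.0, 0.014, -0.0, -0.007]
ft_force: [-0.5, 1.1, -0.1]
opening: 0.0003
```

{"op": "step_arm", "data": {"series": [[[0,-0.02,0,0,0,0,0],[0,-0.036,0,0,0,0,0],[0,-0.036,0,0,0,0,0],[0,-0.036,0,0,0,0,0]]]}}

```text
time_s: 4.98
ee_pos: [0.488, 0.103, 0.1996]
eef_rot: [1.0, 0.022, -0.001, -0.014]
ft_force: [0.3, -0.4, -0.9]
opening: -0.0
```

Run:
```python
from h import *
d=grab('wrist','wrist5'); 
s=bot.sense(); print(s['time_s'],s['ee_pos'],s['eef_rot'],s['ft_force'])
keys(d)
```

```text
5.0333 [0.48807673 0.1027884  0.19959692] [ 9.99666513e-01  2.17799351e-02 -5.85052555e-04 -1.38620194e-02] [ 0.14306942 -0.4251005   0.20428293]
red [439 189  31  31 787] [454.1 204.5] [ 0.492 -0.054  0.08 ]
green [ 338  185   39   36 1263] [356.6 202.6] [0.4886 0.0407 0.08  ]
```

View pics/wrist5.png

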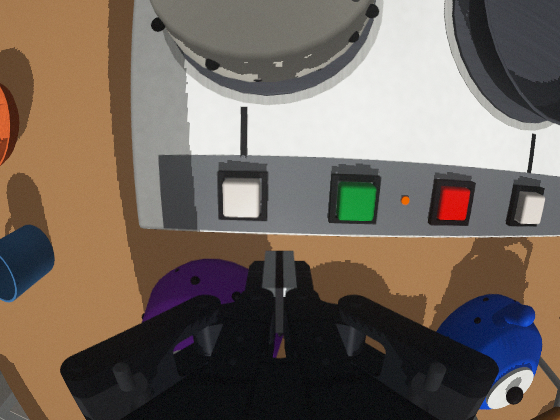

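Red now sits low in its frame (454,204). The tool stopped at y 0.103 because joint 6 is near its limit, so I'll turn the tool about its axis to free it.

{"op": "step_arm", "data": {"series": [[[0,0,0,0,0,-0.12,0],[0,0,0,0,0,-0.24,0],[0,0,0,0,0,-0.36,0],[0,0,0,0,0,-0.48,0],[0,0,0,0,0,-0.5,0],[0,0,0,0,0,-0.5,0],[0,0,0,0,0,-0.5,0]]]}}

```text
time_s: 5.62
ee_pos: [0.488, 0.103, 0.1997]
eef_rot: [0.964, 0.267, 0.003, -0.014]
ft_force: [-0.9, -0.5, 0.1]
opening: 0.0
```

Run:
```python
from h import *
s=bot.sense(); print(s['time_s'],s['ee_pos'],s['eef_rot'],s['joints'],s['ft_force'])
d=grab('wrist','wrist6')
keys(d); im=d['image']; hsv=cv2.cvtColor(im,cv2.COLOR_RGB2HSV)
print(R.from_quat(s['eef_rot']).as_matrix().round(4))
s=bot.sense(); print(s['time_s'],s['ee_pos'])
```

```text
5.6167 [0.48803829 0.10301205 0.19971473] [ 0.96363661  0.26685137  0.00292995 -0.013647  ] [ 0.04298957  0.26003905 -0.28186127  1.02933374  0.02791344  2.64427326] [-0.85216136 -0.49262756  0.12695551]
red [403 263  37  33 685] [421.3 279. ] [ 0.4916 -0.0526  0.08  ]
green [ 321  215   46   44 1197] [344.  236.4] [0.4887 0.0413 0.08  ]
[[ 0.8576  0.5144 -0.0016]
 [ 0.5142 -0.8572  0.0279]
 [ 0.0129 -0.0247 -0.9996]]
5.6667 [0.488045   0.10312315 0.19971676]
```

View pics/wrist6.png

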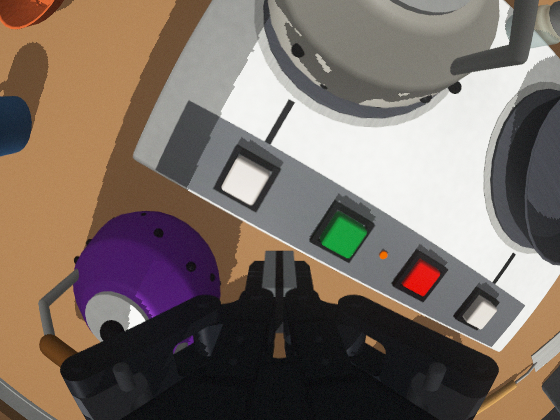

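```bash
cat >> h.py <<'E'
def wkey(d,z=.08,near=None):
    hsv=cv2.cvtColor(d['image'],cv2.COLOR_RGB2HSV);H,S,V=[hsv[:,:,i].astype(int) for i in range(3)]
    nn,_,st,ce=cv2.connectedComponentsWithStats(((S<40)&(V>180)).astype(np.uint8))
    for i in range(1,nn):
        if 300<st[i,4]<4000 and max(st[i,2:4])<80: print('white',st[i],ce[i].round(1),fray(d,*ce[i],z).round(4))
E
python3 - <<'E'
from h import *
for n in('wrist5','wrist6'): print(n); wkey(load(n))
s=bot.sense(); Rm=R.from_quat(s['eef_rot']); M=Rm.as_matrix()
yaw=np.arctan2(M[1,0],M[0,0]); print('yaw',yaw)
Rt=R.from_euler('z',yaw)*R.from_euler('x',np.pi)
print('rotvec tool',(Rm.inv()*Rt).as_rotvec().round(4))
for t in ((.487,.139,.2),): print('shift',(M.T@(np.array(t)-s['ee_pos'])).round(4))
E
```

```text
wrist5
white [ 223  184   35   33 1142] [240.1 199.9] [0.4858 0.1396 0.08  ]
white [521 197  24  27 493] [532.8 210.1] [ 0.4916 -0.1585  0.08  ]
white [488 370  45  39 686] [509.  388.6] [ 0.2138 -0.2512  0.08  ]
wrist6
white [490   0  20  49 474] [501.2  26.2] [0.74   0.0173 0.08  ]
white [ 222  159   46   46 1227] [244.1 181.6] [0.4858 0.1399 0.08  ]
white [467 303  30  26 416] [481.6 315.6] [ 0.4916 -0.1581  0.08  ]
white [532 333  28  39 466] [546.7 352.6] [ 0.4954 -0.3442  0.08  ]
yaw 0.5407700255341978
rotvec tool [-0.0248 -0.013   0.0002]
shift [ 0.0176 -0.0313  0.0007]
```

{"op": "step_arm", "data": {"series": [[[0,0,0,-0.025,-0.013,0,0],[0.0085,-0.0155,0,-0.025,-0.013,0,0],[0.0168,-0.031,0,-0.025,-0.013,0,0],[0.0168,-0.031,0,-0.025,-0.013,0,0],[0.0168,-0.031,0,-0.025,-0.013,0,0]]]}}

```text
time_s: 6.08
ee_pos: [0.4862, 0.139, 0.2007]
eef_rot: [0.963, 0.269, 0.0, 0.0]
ft_force: [0.4, -0.2, -0.8]
opening: 0.0
```

Run:
```python
from h import *
d=grab('wrist','wrist7'); wkey(d)
s=bot.sense(); print(s['time_s'],s['ee_pos'],s['eef_rot'])
M=R.from_quat(s['eef_rot']).as_matrix(); print(M[:,2].round(4),(M.T@(np.array([.486,.139,.095])-s['ee_pos'])).round(4))
```

```text
white [ 512   52   48   41 1100] [537.3  76.2] [ 0.732  -0.0146  0.08  ]
white [ 256  178   46   44 1185] [278.3 199.3] [0.4858 0.1402 0.08  ]
white [479 308  27  24 340] [492.4 319.9] [ 0.4915 -0.1581  0.08  ]
white [534 333  26  36 386] [547.  351.3] [ 0.4947 -0.3356  0.08  ]
6.1333 [0.48626131 0.13852797 0.20066147] [9.63225802e-01 2.68693107e-01 2.22119410e-05 2.61119783e-04]
[ 2.e-04 -5.e-04 -1.e+00] [ 0.     -0.0006  0.1057]
```

{"op": "step_arm", "data": {"series": [[[0,-0.001,0.03,0,0,0,0],[0,-0.001,0.06,0,0,0,0],[0,-0.001,0.09,0,0,0,0],[0,-0.001,0.105,0,0,0,0],[0,-0.001,0.11,0,0,0,0],[0,-0.001,0.115,0,0,0,0],[0,-0.001,0.115,0,0,0,0]]]}}

```text
time_s: 6.72
ee_pos: [0.486, 0.1391, 0.0857]
eef_rot: [0.963, 0.269, 0.0, 0.0]
ft_force: [-0.3, -0.2, 0.1]
opening: 0.0001
```

{"op": "step_arm", "data": {"series": [[[0,0,0.004,0,0,0,0],[0,0,0.008,0,0,0,0],[0,0,0.01,0,0,0,0],[0,0,0.012,0,0,0,0],[0,0,0.014,0,0,0,0],[0,0,0.015,0,0,0,0],[0,0,0.015,0,0,0,0],[0,0,0.015,0,0,0,0]]]}}

```text
time_s: 7.38
ee_pos: [0.487, 0.1395, 0.0717]
eef_rot: [0.963, 0.269, 0.001, 0.0]
ft_force: [1.3, -1.5, 11.6]
opening: -0.0001
```

{"op": "step_arm", "data": {"series": [[[0,0,0.001,0,0,0,0],[0,0,0.001,0,0,0,0],[0,0,0.001,0,0,0,0]]]}}

```text
time_s: 7.63
ee_pos: [0.4871, 0.1395, 0.0714]
eef_rot: [0.963, 0.269, 0.002, 0.001]
ft_force: [-2.8, -1.8, 21.4]
opening: -0.0002
```

{"op": "step_arm", "data": {"series": [[[0,0,-0.02,0,0,0,0],[0,0,-0.05,0,0,0,0],[0,0,-0.08,0,0,0,0],[0.02,0.035,-0.1,0,0,0,0],[0.03,0.06,-0.1,0,0,0,0],[0.03,0.06,-0.1,0,0,0,0],[0.03,0.06,-0.1,0,0,0,0]]]}}

```text
time_s: 8.22
ee_pos: [0.543, 0.103, 0.1694]
eef_rot: [0.963, 0.268, -0.0, -0.0]
ft_force: [-0.8, -0.2, -0.6]
opening: 0.0
```

Run:
```python
from h import *
s=bot.sense(); print(s['time_s'],s['ee_pos'],s['eef_rot'])
d=grab('wrist','wrist8'); wkey(d,.072);keys(d)
s=bot.sense(); print(s['time_s'],s['ee_pos'],s['eef_rot'])
M=R.from_quat(s['eef_rot']).as_matrix(); print(M.round(4),(M.T@(np.array([.488,.039,.17])-s['ee_pos'])).round(4))
```

```text
8.2167 [0.54295955 0.10300981 0.16942338] [ 9.63337856e-01  2.68291167e-01 -1.56665014e-04 -2.11401366e-05]
white [ 220   18   58   70 1690] [243.9  59.1] [0.6259 0.1837 0.072 ]
white [ 184  222   44   42 1097] [204.9 242.7] [0.4856 0.1401 0.072 ]
red [ 8 33  1  1  1] [ 8. 33.] [0.5597 0.4042 0.08  ]
green [313 284  20  19 194] [322.8 293.2] [0.4993 0.0345 0.08  ]
8.2667 [0.5417681  0.10357742 0.16902867] [ 9.63232395e-01  2.68668209e-01 -8.26199661e-04 -2.53710596e-04]
[[ 8.556e-01  5.176e-01 -1.700e-03]
 [ 5.176e-01 -8.556e-01  0.000e+00]
 [-1.500e-03 -9.000e-04 -1.000e+00]] [-0.0794  0.0274 -0.0009]
```

View pics/wrist8.png

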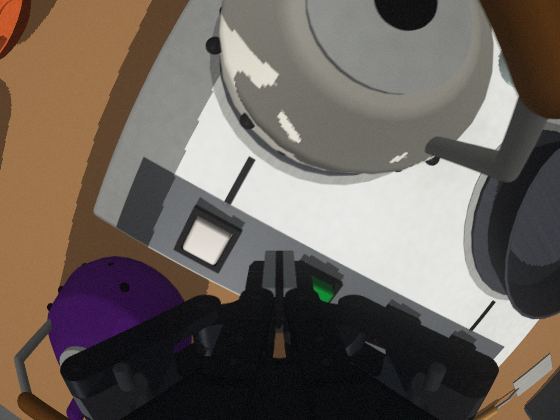

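White key is in at (207,240). My sideways move mixed up the yaw and went to x 0.54, near the kettle with no force felt. I'll back away to above green and check that the kettle hasn't moved.

{"op": "step_arm", "data": {"series": [[[-0.04,-0.012,-0.01,0,0,0,0],[-0.07,0,-0.02,0,0,0,0],[-0.08,0.027,-0.02,0,0,0,0],[-0.08,0.027,-0.02,0,0,0,0],[-0.08,0.027,-0.02,0,0,0,0],[-0.08,0.027,-0.02,0,0,0,0]]]}}

```text
time_s: 8.77
ee_pos: [0.4872, 0.0399, 0.1893]
eef_rot: [0.963, 0.269, -0.0, -0.0]
ft_force: [1.0, -0.3, -0.6]
opening: -0.0001
```

Run:
```python
from h import *
d=grab('wrist','wrist9'); wkey(d,.072);keys(d)
s=bot.sense(); print(s['time_s'],s['ee_pos'],s['eef_rot'])
M=R.from_quat(s['eef_rot']).as_matrix(); print(M[:,2].round(4),(M.T@(np.array([.488,.039,.085])-s['ee_pos'])).round(4))
a=load('scene0');b=grab('scene','scene9')
df=np.abs(a['image'].astype(int)-b['image']).max(2)
cv2.imwrite('pics/cmp9.png',np.hstack([a['image'][120:300,200:400],b['image'][120:300,200:400]])[:,:,::-1].repeat(2,0).repeat(2,1))
```

```text
white [ 155  120   43   46 1177] [175.9 142.4] [0.4856 0.1394 0.072 ]
white [ 67 282  18  46 508] [ 75.8 308.4] [0.259  0.1728 0.072 ]
white [432 282  34  31 566] [448.6 296.8] [ 0.4898 -0.1659  0.072 ]
red [354 234  42  38 923] [374.3 252.5] [ 0.4916 -0.0544  0.08  ]
green [ 256  178   50   48 1466] [280.2 201.6] [0.4885 0.0405 0.08  ]
8.8167 [0.48737532 0.04011459 0.18930263] [ 9.63033426e-01  2.69381425e-01 -4.19269471e-04 -3.05239776e-04]
[-1.e-03  4.e-04 -1.e+00] [0.     0.0014 0.1043]
```

View pics/cmp9.png

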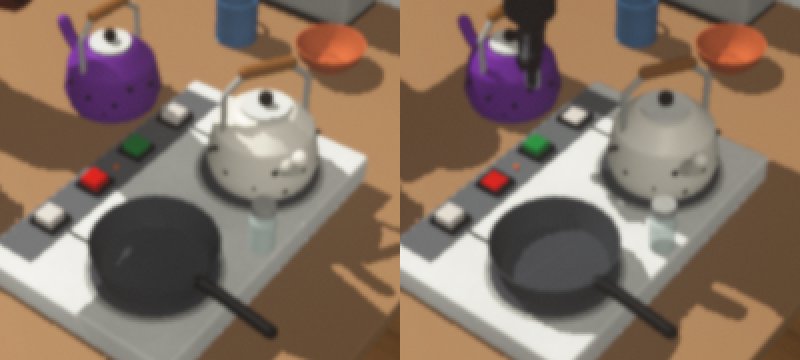

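View pics/wrist9.png

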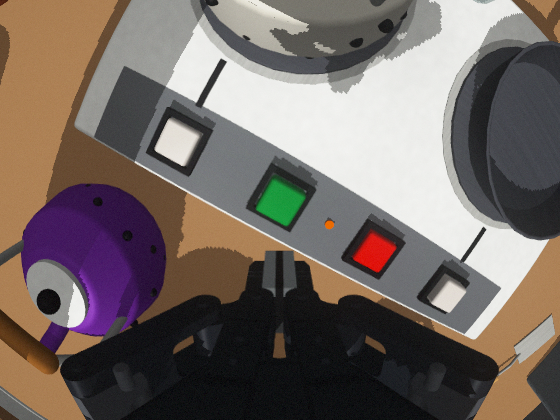

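Kettle, pan and jar match the first scene view. Red (374,252) and left white (177,140) sit low, and green (280,201) is directly below the tool. Pressing green now.

{"op": "step_arm", "data": {"series": [[[0,0,0.03,0,0,0,0],[0,0,0.06,0,0,0,0],[0,0,0.085,0,0,0,0],[0,0,0.1,0,0,0,0],[0,0,0.103,0,0,0,0],[0,0,0.103,0,0,0,0]]]}}

```text
time_s: 9.37
ee_pos: [0.4872, 0.0399, 0.0859]
eef_rot: [0.963, 0.27, -0.001, -0.0]
ft_force: [-0.5, 0.3, -0.1]
opening: 0.0001
```

{"op": "step_arm", "data": {"series": [[[0,0,0.004,0,0,0,0],[0,0,0.008,0,0,0,0],[0,0,0.01,0,0,0,0],[0,0,0.012,0,0,0,0],[0,0,0.014,0,0,0,0],[0,0,0.016,0,0,0,0],[0,0,0.016,0,0,0,0],[0,0,0.016,0,0,0,0]]]}}

```text
time_s: 10.03
ee_pos: [0.4892, 0.0393, 0.0719]
eef_rot: [0.963, 0.269, 0.001, 0.0]
ft_force: [-0.1, 2.6, 14.4]
opening: -0.0001
```

Held at the stop with 14 N. I'll keep it there for over 1.3 s, then release.

{"op": "step_arm", "data": {"series": [[[0,0,0,0,0,0,0],[0,0,0,0,0,0,0],[0,0,0,0,0,0,0],[0,0,0,0,0,0,0],[0,0,0,0,0,0,0],[0,0,0,0,0,0,0],[0,0,0,0,0,0,0],[0,0,0,0,0,0,0]]]}}

```text
time_s: 10.7
ee_pos: [0.4893, 0.0393, 0.0719]
eef_rot: [0.963, 0.269, 0.001, 0.0]
ft_force: [-0.3, 2.0, 13.8]
opening: -0.0002
```

{"op": "step_arm", "data": {"series": [[[0,0,0,0,0,0,0],[0,0,0,0,0,0,0],[0,0,0,0,0,0,0],[0,0,0,0,0,0,0],[0,0,0,0,0,0,0],[0,0,0,0,0,0,0],[0,0,0,0,0,0,0],[0,0,0,0,0,0,0]]]}}

```text
time_s: 11.37
ee_pos: [0.4892, 0.0393, 0.0719]
eef_rot: [0.963, 0.269, 0.001, 0.0]
ft_force: [-0.7, 1.9, 13.6]
opening: -0.0001
```

{"op": "step_arm", "data": {"series": [[[0,0,-0.02,0,0,0,0],[0,0,-0.05,0,0,0,0],[0,0,-0.09,0,0,0,0],[0,0,-0.13,0,0,0,0],[0,0,-0.15,0,0,0,0],[0,0,-0.15,0,0,0,0],[0,0,-0.15,0,0,0,0],[0,0,-0.15,0,0,0,0]]]}}

```text
time_s: 12.03
ee_pos: [0.4874, 0.0391, 0.2199]
eef_rot: [0.963, 0.269, -0.001, -0.0]
ft_force: [-1.0, 0.5, -0.3]
opening: 0.0003
```

Run:
```python
from h import *
d=grab('wrist','wrist10'); keys(d)
s=bot.sense(); print(s['time_s'],s['ee_pos'],s['ft_force'])
a=load('scene0');b=grab('scene','scene10')
im=d['image'];cv2.imwrite('pics/crop10.png',cv2.resize(im[110:330,110:510],None,fx=2,fy=2)[:,:,::-1])
```

```text
red [346 222  39  36 805] [365.5 239.3] [ 0.4914 -0.055   0.08  ]
green [ 257  168   46   47 1239] [279.2 191.6] [0.4886 0.0406 0.08  ]
12.0833 [0.48715716 0.03915031 0.21952116] [ 0.51629603  0.23305645 -1.02576569]
```

View pics/crop10.png

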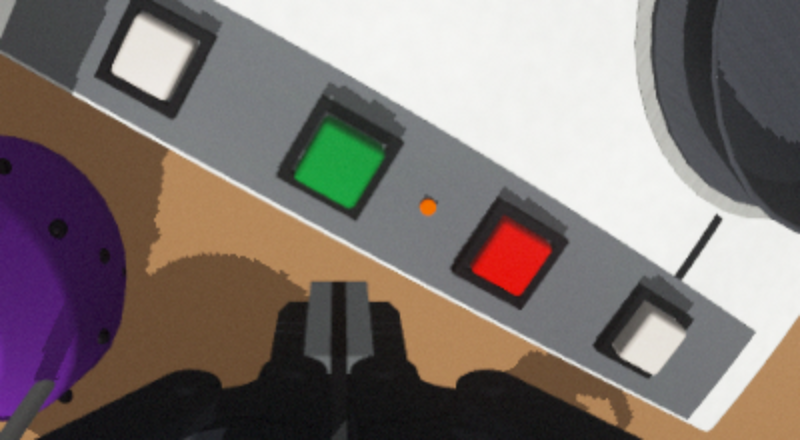

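View pics/scene10.png

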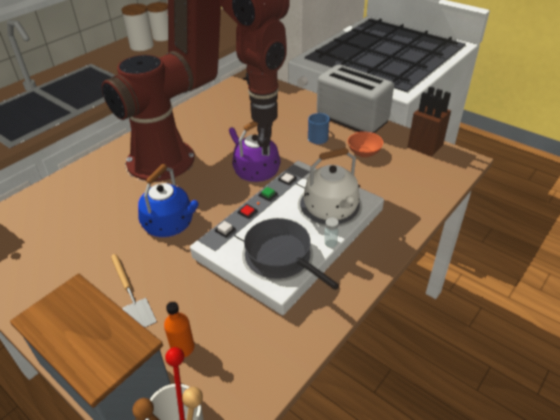

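Green stands proud again, red and left white sit low, right white is still up. One numeric depth check before I hand in.

Run:
```python
from h import *
d=load('wrist10')
def z(u,v):
    zs=[]
    for du in range(-4,5):
        for dv in range(-4,5):
            x=u+du-d['cx'];y=v+dv-d['cy'];r=np.hypot(x,y);t=r/d['fx'];rz=d['range_z'][v+dv,u+du]
            c=np.array([np.tan(t)*x/r,np.tan(t)*y/r,1])*rz; zs.append((d['T'][:3,:3]@c+d['T'][:3,3])[2])
    return np.median(zs)
for n,u,v in(('L',187,138),('G',279,191),('R',365,238),('Rw',435,278)): print(n,round(z(u,v),4))
bot.hand_in(); print(bot.sense()['time_s'])
```

```text
L 0.0719
G 0.0802
R 0.0719
Rw 0.0799
the job is handed in; nothing more can be done
the job is handed in; nothing more can be done
```

I pressed the three keys in order with the closed fingertips and handed the job in; no verdict was reported.

| Key | Press | Top height at the last check |
|---|---|---|
| Red main | down to a 31 N stop | 71.9 mm (in) |
| Left white (kettle's plate) | down to a 21 N stop | 71.9 mm (in) |
| Green start | held about 1.4 s at 14 N, then let go | 80.2 mm (up) |
| Right white | not touched | 79.9 mm (out) |

- **Heights:** these come from the wrist camera. A key that is out should read 80 mm, and one fully in should read 72 mm.
- **Loose things:** kettle, pan and the other things look unmoved in the last scene picture against the first, judged by eye only. The arm was clear of everything, at about 12 s on the clock.
- **What did not go to plan:**
    - Near the left key, joint 6 reached its limit, so I turned the tool about 0.5 rad.
    - After the white key, a sideways move went in the wrong direction and took the fingers to x 0.54, close to the kettle. I felt no force, and the kettle showed no shift.
    - The first key positions from the scene and top views disagreed by up to about 10 mm, so I used the wrist camera's positions instead.

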